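Fit the end panel of a bottle riser and draw its cam lock tight

ROBOT

A 7-joint arm with a two-finger parallel gripper is mounted at the origin on the work surface. World frame = base frame: x ahead of the robot, y to its left, z up, the work surface at z = 0. Lengths are in m, angles in rad, forces in N, time in s.
With the tool pointing down it reaches from about 0.4 to 0.85 m from the base axis. Payload 10.4 kg.
Tool frame: the origin (TCP) lies at the very end of the fingers, on their centre line; the grasp point (between the pads) lies r.tcp_to_grasp behind it (r.tcp_to_grasp is the distance from the TCP to the grasp point, in m); z points along the fingers, y is the line along which they close (so a half turn about z gives the same grasp; the last joint's range is limited). The gripper opens to 87 mm and grips with 3 to 60 N. Pads are 19 mm wide; open, the fingers measure 117 mm over their backs; the gripper's body (75 mm by 190 mm) begins 51 mm behind the grasp point.
Start: joints at [1.309, 0.332, -0.065, 1.46, 0.022, 1.35, -0.088], TCP at [0.148, -0.607, 0.223] pointing down, gripper open.
Joint ranges: [-2.6, 2.6], [-0.5, 2.12], [-1.47, 1.34], [0.16, 2.42], [-1.27, 4.41], [0.06, 2.06], [-2.6, 2.6]. Speed limits (rad/s): [2.22, 2.22, 2.79, 2.79, 3.14, 3.14, 3.14].

INTERFACE

Orientations are given as a unit quaternion [x, y, z, w].
In Python, from bench import monitor, cams, ticket, r gives the robot as it stands.
- The arm moves only by the shell command python3 -m crank 'ROWS' [OPENING] [FORCE]. ROWS is a JSON object whose one key "steps" holds a list of rows, each a list of 2 entries, a list of its own where there are three numbers: the shift along the world's x, y, z in units of 25 mm (1.0 is 25 mm), then the turn, a rotation vector about the world's x, y, z in units of 5 degrees (1.0 is 5 degrees). In form: {"steps": [[[x, y, z], [ax, ay, az]], ...]}. A call has 1 to 10 rows; each row shifts and turns the commanded pose from where the row before left it; what a row does not reach is not made up. A row lasts 1/12 s, in which the tool goes at most 41.7 mm and 7.16 degrees, less where a joint would pass 70% of its speed; a pose out of reach is approached as far as the arm can. A call is refused whole if a number of a shift passes 1 or a number of a turn 1, either way. A call with a gripper value outside its range is refused whole. OPENING is the finger opening in mm, from 0 to 87, set as the call begins (- or left out, the last holds). The fingers move at their own pace and stop on an object; FORCE is the grip in N (left out, the last holds). Time passes only in rows, so rows that do not move let the fingers close. It gives the time, the measured TCP pose, the force, the opening and the grip force at its end, in the units of the state.
- monitor.read_state(): the state, without advancing time (a new reading comes with each control period).
- cams.camera(name): name is "scene" or "top" or "wrist"; returns a dict with "pixels" (420x560x3 uint8, blue, green, red), "z_map" (420x560 float32, m along the optical axis (not along the pixel's ray), 0 where there is no reading), "vfov" (degrees; the focal length in pixels is half the picture's height over the tangent of half this angle, whatever the lens; pixels are square), "cx", "cy" (the principal point, pixels), "T" (4x4, takes a point from camera to world coordinates). Camera axes: x right, y up, looking along -z (the intrinsics and any distortion apply to the point x, -y, -z); pixel columns grow to the right and rows downward; lengths in m; the calibration is good to about 2 mm. A picture is of the moment at which its call begins.
- ticket.close_job(): hands the job in; it is judged then, once.
The state is a dict: "time": time; "joint_positions": joint angles; "joint_vel": joint speeds; "joint_torque": joint torques, N m; "ee_pos": TCP position; "eef_rot": TCP orientation; "ft_force": force on the tool from outside, world axes, zero at the start; "torque": the same for the moment, N m; "width": finger opening in m; "grip_force": force on a finger pad.
Only numpy, scipy, OpenCV 4.12 (cv2) and the standard library are available. Lean on these libraries where they do the work, as an engineer would, in place of code of your own. Each camera call takes 0.05 s, during which the arm holds its last target. There are 200 camera calls.

TASK

The bench riser lies upside down with one end panel still off. Slide the loose panel up to the free end so that its stud and dowels go fully home, then turn the thumb-wing cam at that end clockwise until it has drawn the panel firmly tight, and stop there: forcing the cam past firm strips the stud out of the board. Let go, and leave the other things on the bench where they are.

Things in the scene. Friction and masses are not known exactly. Their poses are not given: they have to be found in the camera images.
- riser: Low bottle riser, white laminate, upside down, immovable: board 300 long, 200 wide, 30 thick, far end already closed by an 85 mm high panel. Origin on the bench under the axis of the cam to turn, mid-width. y axis points to the free end; board spans y -235 to 65, x -100 to 100 mm. A second, like cam at y = -170 is already tight: leave it.
- end_face (a point): Middle of the riser's free end face, 15 mm above the bench, 65 mm from the cam's axis; axes as the riser's. Mouth of the 20 mm bore that leads the stud into the cam. At this height, at x = -70 and 70 mm, two 11 mm holes for the dowels. The panel is home when panel_face meets this point.
- cam: Steel cam lock in the board's upper side; origin on the bench on its upright axis. y axis: along the wing to its nosed end, pointing to the free end within 0.1 rad at the start (open). Turns clockwise from above, at most 2.75 rad. Its spiral walls catch the stud's head after 0.6 rad and draw it in 4.2 mm per rad.
- wing (a point): Grip point, on the cam's axis, 47 mm above the bench; axes as the cam's. Thumb wing: upright bar 44 long (along y), 10 thick, 35.5 to 58 mm above the bench; a slim nose reaches 30 mm from the axis. Below it a hub up to 20 mm wide (31 to 36 mm above the bench) on a 47 mm disc: keep the fingertips above 36 mm.
- cam_axis (a point): Point on the cam's axis at the stud's height (15 mm). Feel: free turning takes 0.06 N m of friction, which the resting wrist may read with either sign. Where the stud comes tight is unknown, 1.2 to 2.3 rad from open; there the moment rises by 0.5 N m or more per rad. Firm is 0.15 to 0.25 N m above the free reading; past 0.3 above it the stud may strip. Let go, the cam stays and keeps its pull.
- panel: Loose end panel, white laminate, upright on the bench: 200 long (x), 18 thick (y), 85 mm high, about 0.45 kg. Origin: middle of its underside. The -y face is the inner face, with the stud and dowels. Home: axes parallel to the riser's, origin at riser y = 74 mm. It slides on the bench; two black glides (14 wide, 4 high) at x = -85, 85 on its top edge.
- panel_face (a point): Middle of the panel's inner face, 15 mm above the bench: root of the steel stud, which stands straight out (-y): 6 mm neck, 14 mm ball head, ball centre 53 to 56.5 mm out (screwed in by hand, not known closer). Beside it at x = -70, 70: dowels 8 thick, 12 mm long, round tips. Turning the cam drags the panel up to 2 mm along x within the dowels' play.
- screwdriver: Bystander: a screwdriver lying on the bench on the robot's side of the riser.
- dish: Bystander: a small white dish, 64 mm wide, 16 mm high, on the riser board.
- spare_stud: Bystander: a spare steel stud, 63 mm long, lying on the riser board.
- amber_bottle: Bystander: an amber bottle 72 mm wide, 150 mm high, beyond the riser.
- beaker: Bystander: a clear beaker 64 mm wide, 85 mm high, left on the bench.
- wash_bottle: Bystander: a white wash bottle 68 mm wide, 195 mm high, left on the bench.
- tip_box: Bystander: a grey box 82 x 118 x 60 mm, right on the bench.
Things that resemble listed ones, but are neither listed nor needed, are in the scene too. What is shaped like the panel but blue is not meant.

How it is judged:
By the outcome, as a careful person would: the job done as asked, in the order asked, and still so for the second after the job is handed in, with the robot touching nothing.
It also fails if it takes over 72 s, if anything falls off the work surface, if the arm or the gripper's body presses on something with over 40 N, if the wrist force passes 120 N, or if a joint passes its speed limit or range.

## Working session

There is one attempt and no reset: what is moved stays moved. The work goes in short steps, Python scripts to look and compute and a shell command to move; the robot and the scene stay as the last step left them, time stands still between calls to the robot, and variables do not carry over. Pictures are saved under pics/ and viewed, at most 10 in all, crops included, and the job is handed in when it is done.

```bash
mkdir -p pics; ls; cat > h.py <<'E'
import numpy as np,cv2
from bench import monitor,cams,r
def cam(n):
    c=cams.camera(n); c['f']=210/np.tan(np.radians(c['vfov'])/2); return c
def ray(c,u,v):
    d=np.array([(u-c['cx'])/c['f'],-(v-c['cy'])/c['f'],-1.]); T=np.array(c['T']); return T[:3,3],T[:3,:3]@d
def onz(c,u,v,z):
    o,d=ray(c,u,v); return o+d*(z-o[2])/d[2]
def bydepth(c,u,v):
    o,d=ray(c,u,v); return o+d*float(c['z_map'][int(v),int(u)])
def cloud(c):
    v,u=np.mgrid[0:420,0:560]; z=c['z_map']
    P=np.stack([(u-c['cx'])/c['f']*z,-(v-c['cy'])/c['f']*z,-z],-1); T=np.array(c['T']); return P@T[:3,:3].T+T[:3,3]
E
python3 - <<'E'
from h import *
for n in ['top','scene']:
    c=cam(n); print(n,{k:v for k,v in c.items() if k not in('pixels','z_map')})
    cv2.imwrite(f'pics/{n}0.png',c['pixels']); np.savez(f'{n}0.npz',**c)
s=monitor.read_state(); print(s, r.tcp_to_grasp)
E
```

```text
pics
top {'vfov': 53.31688141020629, 'cx': 276.4728308927082, 'cy': 206.43427030757456, 'T': array([[ 2.69477881e-02,  9.96213885e-01, -8.26541721e-02,
         4.39077259e-01],
       [-9.99636263e-01,  2.69445579e-02, -1.15473273e-03,
        -4.35932022e-02],
       [ 1.07671935e-03,  8.26552252e-02,  9.96577621e-01,
         1.22877934e+00],
       [ 0.00000000e+00,  0.00000000e+00,  0.00000000e+00,
         1.00000000e+00]]), 'f': np.float64(418.2941070574319)}
scene {'vfov': 50.26640524785083, 'cx': 276.632712452592, 'cy': 208.05919900546732, 'T': array([[-0.17935325, -0.79028695,  0.58590012,  1.34171076],
       [ 0.98364502, -0.13401954,  0.12033797,  0.11770113],
       [-0.01657947,  0.59790074,  0.80139867,  1.1686381 ],
       [ 0.        ,  0.        ,  0.        ,  1.        ]]), 'f': np.float64(447.6265475127103)}
{'time': 0.1, 'joint_positions': array([ 1.30941698,  0.33278293, -0.06470299,  1.46087639,  0.0215984 ,
        1.34991426, -0.08850866]), 'joint_vel': array([ 5.87175189e-05, -2.55929033e-03, -2.79203512e-04, -2.33599637e-03,
       -5.07062374e-04,  1.76976981e-03, -1.81795671e-03]), 'joint_torque': array([ 2.21925380e-03, -6.24543285e+01,  2.50374607e-02, -3.90719354e+01,
       -6.15228619e-02,  3.64671985e-02, -4.93183086e-05]), 'ee_pos': array([ 0.14773553, -0.60691737,  0.22184049]), 'eef_rot': array([ 9.92880510e-01,  1.19112886e-01, -1.05073030e-04, -6.34122037e-04]), 'ft_force': array([-0.26411093, -0.23088205,  0.24434349]), 'torque': array([-0.00261525,  0.05950043,  0.007219  ]), 'grip_force': 0.0, 'width': 0.08685396571738511} 0.0187
```

View pics/top0.png

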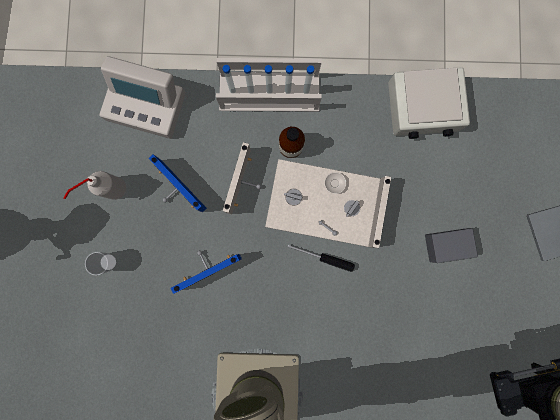

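View pics/scene0.png

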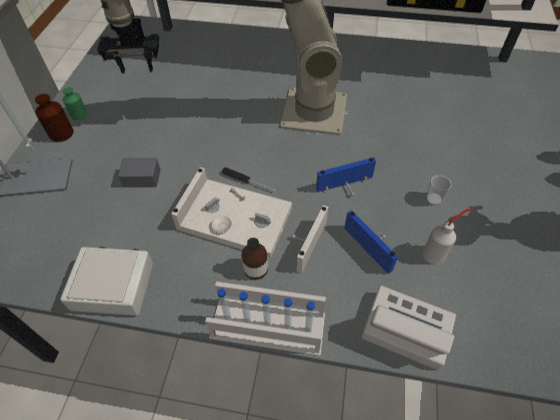

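Top view: the white loose panel is at (237,178). Lookalikes are the blue panels at (177,182) and (206,273), and the fixed far panel at (382,212). The open cam is at (294,197), with its free end to the left; the tight cam is at (352,208). I choose the white panel at (237,178) and the cam at (294,197).

```bash
cat > m.py <<'E'
from h import *
def rect(P):
    (c,(w,h),a)=cv2.minAreaRect((P[:,:2]*1000).astype(np.float32)); return np.round(c,1),round(w,1),round(h,1),round(a,2)
def meas(c):
    P=cloud(c); px=c['pixels'].astype(int); white=(px.min(-1)>130)
    def seg(box,z0,z1,zp):
        m=white&(P[...,2]>z0)&(P[...,2]<z1)
        u0,v0,u1,v1=box; k=np.zeros_like(m); k[v0:v1,u0:u1]=1; m&=k
        n,l,s,_=cv2.connectedComponentsWithStats(m.astype(np.uint8)); i=1+s[1:,4].argmax(); m=l==i
        vv,uu=np.nonzero(m); print('z med',np.median(P[m][:,2]))
        return np.array([onz(c,u,v,zp) for u,v in zip(uu,vv)])
    return seg
E
python3 - <<'E'
from m import *
c=dict(np.load('top0.npz')); seg=meas(c)
B=seg((255,150,375,255),.02,.042,.03); print('board',rect(B))
Q=seg((215,135,257,220),.07,.1,.085); print('panel',rect(Q))
F=seg((370,165,400,255),.07,.1,.085); print('far',rect(F))
P=cloud(c)
k=np.zeros((420,560),bool);k[180:215,275:315]=1
m=k&(P[...,2]>.045)&(P[...,2]<.07)
vv,uu=np.nonzero(m);W=np.array([onz(c,u,v,.058) for u,v in zip(uu,vv)]);print('wing',len(W),rect(W),W.mean(0))
cv2.imwrite('pics/crop.png',cv2.resize(c['pixels'][130:260,210:400],None,fx=4,fy=4,interpolation=cv2.INTER_CUBIC))
E
```

```text
z med 0.030283473734668998
board (array([ 554.3, -174.4]), 300.1, 200.0, 80.63)
z med 0.08530759906728269
panel (array([614.7,  73.2]), 16.9, 165.3, 75.65)
z med 0.08533436584708953
far (array([ 528.5, -330.6]), 17.7, 199.1, 80.63)
wing 63 (array([568.4, -86.5]), 49.9, 10.9, 74.74) [ 0.5677332  -0.08899086  0.058     ]
```

View pics/crop.png

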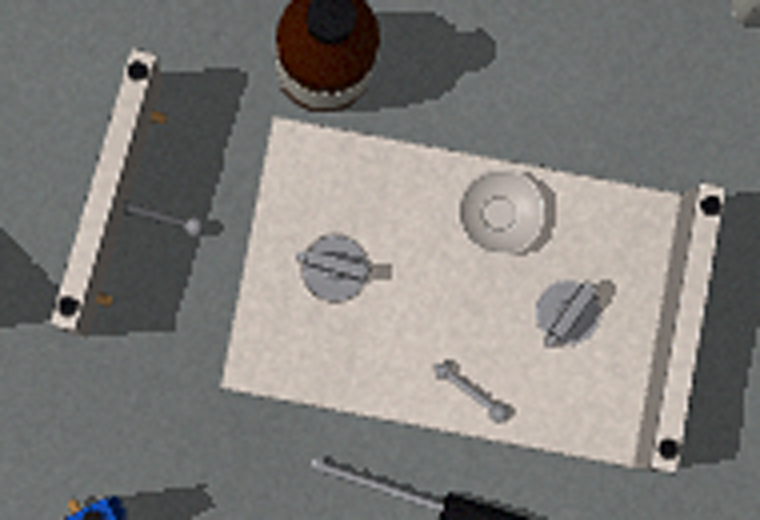

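The crop confirms it. The stud and dowels of the white panel (head at crop (193,226)) face the riser's free end. The cam at crop (335,268) has its nose to the left, toward the free end. Next I refine the panel with its glides and check clearances.

```bash
python3 - <<'E'
from m import *
c=dict(np.load('top0.npz'));P=cloud(c);px=c['pixels'].astype(int)
def gl(box):
    u0,v0,u1,v1=box; s=px[v0:v1,u0:u1]; w=np.clip(70-s.max(-1),0,70)*(P[v0:v1,u0:u1,2]>.075)
    vv,uu=np.mgrid[v0:v1,u0:u1]; return onz(c,(uu*w).sum()/w.sum(),(vv*w).sum()/w.sum(),.089)[:2]*1000
for a,b in [((240,142,250,152),(222,201,232,212)),((383,176,393,187),(372,236,382,247))]:
    g1,g2=gl(a),gl(b); d=g1-g2; print(g1.round(1),g2.round(1),'mid',((g1+g2)/2).round(1),'len',np.linalg.norm(d).round(1),'yaw',np.degrees(np.arctan2(d[1],d[0])).round(2))
# bottle
for n,b in [('amber',(275,120,310,160)),('scr',(285,240,360,275)),('dish',(322,168,352,198))]:
    u0,v0,u1,v1=b; s=P[v0:v1,u0:u1].reshape(-1,3); s=s[(s[:,2]>{'amber':.05,'scr':.008,'dish':.04}[n])]
    print(n,s.min(0).round(3),s.max(0).round(3))
# stud head via colour: ball px approx
print('ball',onz(c,210+193/4,130+226/4,.022))
E
```

```text
[695.2  51.8] [530.7  93.9] mid [613.   72.9] len 169.9 yaw -14.36
[ 612.7 -344.8] [ 445.1 -316.7] mid [ 528.9 -330.7] len 169.9 yaw -9.51
amber [ 0.439 -0.114  0.05 ] [ 0.755 -0.044  1.229]
scr [ 0.359 -0.281  0.009] [ 0.449 -0.044  1.229]
dish [ 0.439 -0.236  0.04 ] [ 0.641 -0.044  1.229]
ball [0.59584523 0.0123126  0.022     ]
```

```bash

python3 -m crank '{"steps":[[[0.664,0.971,0],[0,0,-0.2]],[[0.664,0.971,0],[0,0,-0.2]],[[0.664,0.971,0],[0,0,-0.2]],[[0.664,0.971,0],[0,0,-0.2]],[[0.664,0.971,0],[0,0,-0.2]],[[0.664,0.971,0],[0,0,-0.2]],[[0.664,0.971,0],[0,0,-0.2]],[[0.664,0.971,0],[0,0,-0.2]],[[0.664,0.971,0],[0,0,-0.2]],[[0.664,0.971,0],[0,0,-0.2]]]}' 50 30
python3 -m crank '{"steps":[[[0.664,0.971,0],[0,0,-0.2]],[[0.664,0.971,0],[0,0,-0.2]],[[0.664,0.971,0],[0,0,-0.2]],[[0.664,0.971,0],[0,0,-0.2]],[[0.664,0.971,0],[0,0,-0.2]],[[0.664,0.971,0],[0,0,-0.2]],[[0.664,0.971,0],[0,0,-0.2]],[[0.664,0.971,0],[0,0,-0.2]],[[0.664,0.971,0],[0,0,-0.2]],[[0.664,0.971,0],[0,0,-0.2]]]}'
python3 -m crank '{"steps":[[[0.664,0.971,0],[0,0,-0.2]],[[0.664,0.971,0],[0,0,-0.2]],[[0.664,0.971,0],[0,0,-0.2]],[[0.664,0.971,0],[0,0,-0.2]],[[0.664,0.971,0],[0,0,-0.2]],[[0.664,0.971,0],[0,0,-0.2]],[[0.664,0.971,0],[0,0,-0.2]],[[0.664,0.971,0],[0,0,-0.2]],[[0,0,0],[0,0,0]],[[0,0,0],[0,0,0]]]}'
python3 - <<'E'
from h import *
from scipy.spatial.transform import Rotation as R
s=monitor.read_state(); M=R.from_quat(s['eef_rot']).as_matrix(); print(s['ee_pos'],np.degrees(np.arctan2(M[1,1],M[0,1])),s['joint_positions'],M[:,2])
c=cam('wrist');cv2.imwrite('pics/w1.png',c['pixels']);np.savez('w1.npz',**c)
E
```

```text
time: 0.93
ee_pos: [0.3143, -0.3631, 0.2223]
eef_rot: [0.999, 0.032, -0.0, -0.0]
ft_force: [1.6, 0.3, -0.7]
width: 0.0505
grip_force: 0.0
time: 1.77
ee_pos: [0.4803, -0.1205, 0.2224]
eef_rot: [0.998, -0.056, -0.0, 0.0]
ft_force: [-0.5, 0.2, 0.1]
width: 0.0503
grip_force: 0.0
time: 2.6
ee_pos: [0.6125, 0.0744, 0.2217]
eef_rot: [0.992, -0.123, -0.001, -0.0]
ft_force: [-0.4, -1.3, -0.8]
width: 0.05
grip_force: 0.0
[0.61253397 0.07436633 0.2216965 ] -104.13877106534271 [ 0.3124432   0.39050399 -0.66271103  1.45551899  0.23947019  1.37895889
 -2.17705836] [-1.52517588e-03  9.80143760e-04 -9.99998357e-01]
```

```bash

python3 -m crank '{"steps":[[[0,-0.05,-1],[0,0,0]],[[0,0,-1],[0,0,0]],[[0,0,-1],[0,0,0]],[[0,0,-1],[0,0,0]],[[0,0,-1],[0,0,0]],[[0,0,-1],[0,0,0]],[[0,0,-0.9],[0,0,0]],[[0,0,0],[0,0,0]],[[0,0,0],[0,0,0]]]}' 50 30
python3 -m crank '{"steps":[[[0,0,0],[0,0,0]],[[0,0,0],[0,0,0]],[[0,0,0],[0,0,0]],[[0,0,0],[0,0,0]],[[0,0,0],[0,0,0]],[[0,0,0],[0,0,0]]]}' 10 30
cat > st.py <<'E'
from h import *
from scipy.spatial.transform import Rotation as R
s=monitor.read_state(); M=R.from_quat(s['eef_rot']).as_matrix(); print('t',round(s['time'],2),'pos',s['ee_pos'].round(4),'yang',np.degrees(np.arctan2(M[1,1],M[0,1])).round(2),'j7',s['joint_positions'][6].round(3),'F',s['ft_force'].round(1),'T',s['torque'].round(3),'w',round(s['width'],4),s['grip_force'])
E
python3 st.py
```

```text
time: 3.4
ee_pos: [0.6118, 0.0696, 0.0497]
eef_rot: [0.992, -0.125, -0.001, 0.001]
ft_force: [-0.2, 0.7, 1.4]
width: 0.0501
grip_force: 0.0
time: 3.9
ee_pos: [0.6129, 0.0713, 0.0505]
eef_rot: [0.992, -0.125, 0.0, -0.0]
ft_force: [2.0, 8.0, -2.2]
width: 0.0175
grip_force: 27.6
t 3.9 pos [0.6129 0.0713 0.0505] yang -104.32 j7 -2.249 F [ 2.   8.  -2.2] T [ 1.867 -0.462  0.01 ] w 0.0175 27.61425106495153
```

```bash

python3 -m crank '{"steps":[[[-0.17,0.028,0],[0,0,0.24]],[[-0.17,0.028,0],[0,0,0.24]],[[-0.17,0.028,0],[0,0,0.24]],[[-0.17,0.028,0],[0,0,0.24]],[[0,0,0],[0,0,0]],[[0,0,0],[0,0,0]],[[0,0,0],[0,0,0]]]}'
python3 st.py
python3 - <<'E'
from h import *
for n in ['top','wrist']:
    c=cam(n); np.savez(n+'2.npz',**c); p=c['pixels']
    cv2.imwrite(f'pics/{n}2.png',cv2.resize(p[120:270,180:380],None,fx=4,fy=4,interpolation=cv2.INTER_CUBIC) if n=='top' else p)
E
```

```text
time: 4.48
ee_pos: [0.595, 0.0743, 0.0504]
eef_rot: [0.997, -0.083, -0.001, 0.0]
ft_force: [-2.9, -0.2, 4.8]
width: 0.0177
grip_force: 29.9
t 4.48 pos [0.595  0.0743 0.0504] yang -99.49 j7 -2.179 F [-2.9 -0.2  4.8] T [0.05  0.606 0.208] w 0.0177 29.892773801257135
```

View pics/top2.png

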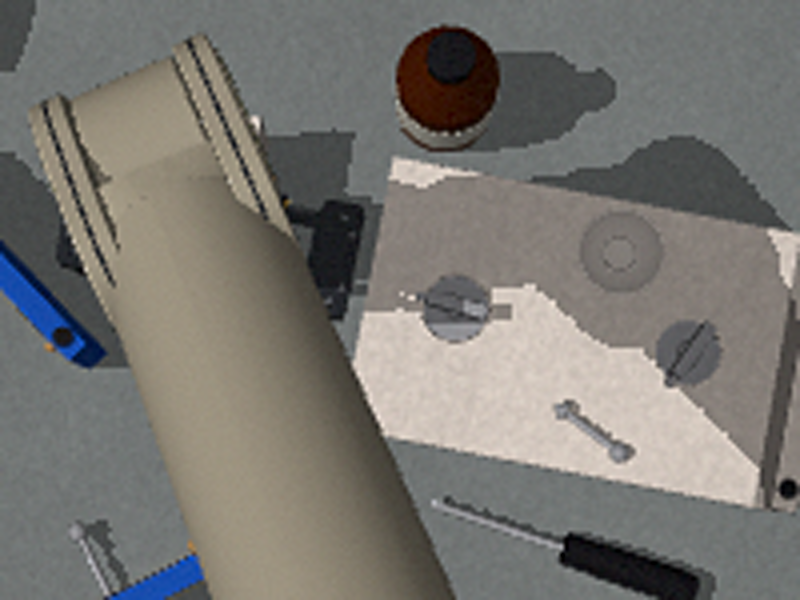

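View pics/wrist2.png

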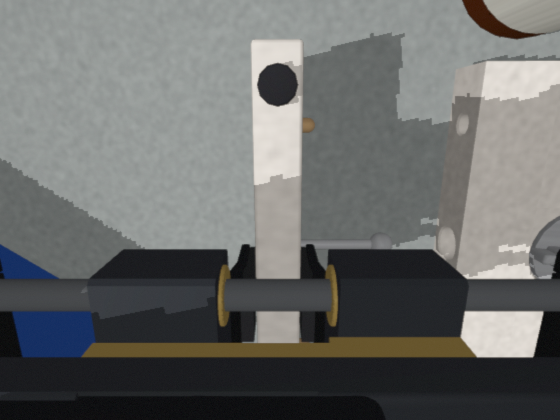

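The top view is blocked by the arm. The wrist view shows the stud ball at (380,243), its bore at (447,243), a dowel tip at (308,125) and its hole at (462,125). Now I compute the lateral errors.

```bash
python3 - <<'E'
from h import *
c=dict(np.load('wrist2.npz')); xd=np.array([.9864,-.1642]); yd=np.array([.1642,.9864]); home=np.array([580.8,-17.2])
for n,u,v,z in [('ball',380,243,.015),('bore',447,243,.015),('dowtip',308,125,.015),('hole',462,125,.015),('glide',278,85,.089),('corner_top',485,62,.03)]:
    p=onz(c,u,v,z)[:2]*1000; q=p-home; print(n,p.round(1),'riserx',(q@xd).round(1),'riser y',(q@yd+74).round(1), (bydepth(c,u,v)*1000).round(1))
# panel edges: left/right at rows
g=c['pixels'].astype(int).max(-1); 
px=c['pixels']; Z=cloud(c)[...,2]
m=(px.min(-1)>120)&(Z>.075)&(Z<.095); pts=[]
for v in range(100,235,5):
    u=np.nonzero(m[v,230:330])[0]+230; pts.append(onz(c,u.mean(),v,.085)[:2])
pts=np.array(pts); d=np.linalg.svd(pts-pts.mean(0))[2][0]; print('panel yaw',np.degrees(np.arctan(d[1]/d[0])))
# board end edge (top z .03)
pts=[]
for v in range(70,230,5):
    u=np.nonzero((Z[v,420:560]>.024)&(px[v,420:560].min(-1)>60))[0]
    if len(u): pts.append(onz(c,u[0]+420,v,.03)[:2])
pts=np.array(pts); vx,vy,_,_=cv2.fitLine(pts.astype(np.float32),cv2.DIST_HUBER,0,.001,.001).ravel(); print('board yaw',np.degrees(np.arctan(vy/vx)),len(pts))
E
```

```text
ball [582.6  13. ] riserx -3.2 riser y 104.1 [584.7  14.3  20.1]
bore [575.8 -27. ] riserx -3.3 riser y 63.5 [571.6 -31.1   5.8]
dowtip [658.4  46. ] riserx 66.1 riser y 149.1 [658.5  46.4  19.5]
hole [644.2 -37.8] riserx 66.0 riser y 64.1 [643.6 -40.9   8.9]
glide [675.7  60. ] riserx 80.9 riser y 165.8 [675.7  60.   88.8]
corner_top [674.1 -42.1] riserx 96.1 riser y 64.7 [674.2 -43.3  27.9]
panel yaw -9.350472092147823
board yaw -9.351376 32
```

```bash

python3 -m crank '{"steps":[[[-0.065,-0.395,0],[0,0,0]],[[-0.065,-0.395,0],[0,0,0]],[[-0.065,-0.395,0],[0,0,0]],[[-0.065,-0.395,0],[0,0,0]],[[0,0,0],[0,0,0]],[[0,0,0],[0,0,0]]]}'
python3 st.py
python3 -m crank '{"steps":[[[-0.065,-0.395,0],[0,0,0]],[[-0.065,-0.395,0],[0,0,0]],[[-0.065,-0.395,0],[0,0,0]],[[0,0,0],[0,0,0]],[[0,0,0],[0,0,0]]]}'
python3 st.py
python3 - <<'E'
from h import *
c=cam('wrist'); np.savez('wrist3.npz',**c); cv2.imwrite('pics/wrist3.png',c['pixels'])
E
```

```text
time: 5.08
ee_pos: [0.5889, 0.0329, 0.0504]
eef_rot: [0.996, -0.084, -0.0, 0.001]
ft_force: [-2.3, -1.2, 8.4]
width: 0.0179
grip_force: 29.9
t 5.08 pos [0.5889 0.0329 0.0504] yang -99.6 j7 -2.109 F [-2.3 -1.2  8.4] T [-0.291  0.368  0.063] w 0.0179 29.91474111098796
time: 5.5
ee_pos: [0.5842, 0.0027, 0.0504]
eef_rot: [0.996, -0.084, 0.0, 0.001]
ft_force: [-1.3, -1.3, 8.7]
width: 0.018
grip_force: 30.0
t 5.5 pos [0.5842 0.0027 0.0504] yang -99.63 j7 -2.054 F [-1.3 -1.3  8.7] T [-0.309  0.159 -0.008] w 0.018 29.976046169176698
```

View pics/wrist3.png

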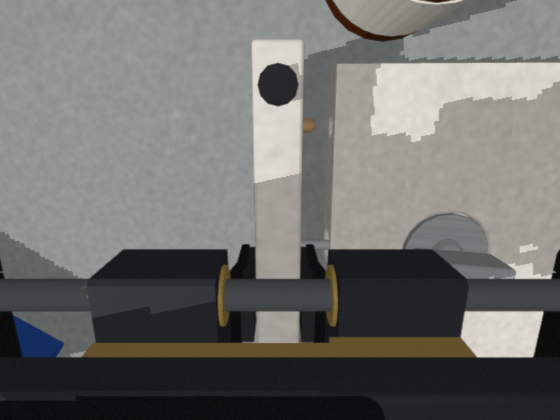

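The stud is in the bore, and the dowel at (308,125) is just short of the board edge at about column 330. There are about 20 mm to go.

```bash

python3 -m crank '{"steps":[[[-0.033,-0.197,0],[0,0,0]],[[-0.033,-0.197,0],[0,0,0]],[[-0.033,-0.197,0],[0,0,0]],[[0,0,0],[0,0,0]],[[0,0,0],[0,0,0]]]}'
python3 st.py
python3 -m crank '{"steps":[[[-0.013,-0.079,0],[0,0,0]],[[-0.013,-0.079,0],[0,0,0]],[[0,0,0],[0,0,0]]]}'
python3 st.py
```

```text
time: 5.97
ee_pos: [0.5819, -0.0109, 0.0504]
eef_rot: [0.997, -0.083, 0.0, 0.0]
ft_force: [1.0, 2.4, 6.9]
width: 0.0173
grip_force: 30.0
t 5.97 pos [ 0.5819 -0.0109  0.0504] yang -99.57 j7 -2.027 F [1.  2.4 6.9] T [0.479 0.005 0.001] w 0.0173 29.974743768107146
time: 6.22
ee_pos: [0.5813, -0.014, 0.0505]
eef_rot: [0.997, -0.083, 0.0, -0.0]
ft_force: [1.0, 3.5, 6.4]
width: 0.0177
grip_force: 30.0
t 6.22 pos [ 0.5813 -0.014   0.0505] yang -99.54 j7 -2.019 F [1.  3.5 6.4] T [ 0.931 -0.188  0.052] w 0.0177 29.98465650016442
```

Dowels are in with low force. I continue in small steps until the force rises.

```bash
for i in 1; do
python3 -m crank '{"steps":[[[-0.013,-0.079,0],[0,0,0]],[[0,0,0],[0,0,0]],[[0,0,0],[0,0,0]]]}' >/dev/null; python3 st.py
python3 -m crank '{"steps":[[[-0.007,-0.04,0],[0,0,0]],[[0,0,0],[0,0,0]],[[0,0,0],[0,0,0]]]}' >/dev/null; python3 st.py
python3 -m crank '{"steps":[[[-0.007,-0.04,0],[0,0,0]],[[0,0,0],[0,0,0]],[[0,0,0],[0,0,0]]]}' >/dev/null; python3 st.py
done
```

```text
t 6.47 pos [ 0.581  -0.0159  0.0505] yang -99.53 j7 -2.016 F [0.4 4.2 6.4] T [ 1.194 -0.116  0.02 ] w 0.0176 29.990139134024503
t 6.72 pos [ 0.5808 -0.0166  0.0504] yang -99.52 j7 -2.014 F [1.5 5.4 6.8] T [ 1.339 -0.205  0.006] w 0.0177 29.999467457964784
t 6.97 pos [ 0.5807 -0.0173  0.0505] yang -99.5 j7 -2.012 F [0.9 6.3 6.3] T [ 1.602 -0.26  -0.022] w 0.0178 30.009814260956773
```

```bash

python3 -m crank '{"steps":[[[-0.007,-0.04,0],[0,0,0]],[[0,0,0],[0,0,0]],[[0,0,0],[0,0,0]]]}' >/dev/null; python3 st.py
python3 -m crank '{"steps":[[[-0.007,-0.04,0],[0,0,0]],[[0,0,0],[0,0,0]],[[0,0,0],[0,0,0]]]}' >/dev/null; python3 st.py
python3 -m crank '{"steps":[[[-0.007,-0.04,0],[0,0,0]],[[0,0,0],[0,0,0]],[[0,0,0],[0,0,0]]]}' >/dev/null; python3 st.py
python3 -m crank '{"steps":[[[-0.007,-0.04,0],[0,0,0]],[[0,0,0],[0,0,0]],[[0,0,0],[0,0,0]]]}' >/dev/null; python3 st.py
python3 - <<'E'
from h import *
c=cam('wrist'); np.savez('wrist4.npz',**c); cv2.imwrite('pics/wrist4.png',c['pixels'])
E
```

```text
t 7.22 pos [ 0.5806 -0.0177  0.0505] yang -99.46 j7 -2.01 F [1.6 7.3 5.7] T [ 1.844 -0.369  0.14 ] w 0.0175 30.01601586729521
t 7.47 pos [ 0.5806 -0.0178  0.0505] yang -99.43 j7 -2.008 F [3.4 8.5 5.1] T [ 2.378 -0.616  0.092] w 0.018 30.009145584481303
t 7.72 pos [ 0.5806 -0.0179  0.0505] yang -99.39 j7 -2.006 F [ 3.8 11.7  4.1] T [ 2.998 -0.763  0.064] w 0.0177 30.024057705413725
t 7.97 pos [ 0.5806 -0.0179  0.0505] yang -99.36 j7 -2.004 F [ 4.4 14.4  3.2] T [ 3.671 -1.014 -0.007] w 0.0179 30.06298025138676
```

View pics/wrist4.png

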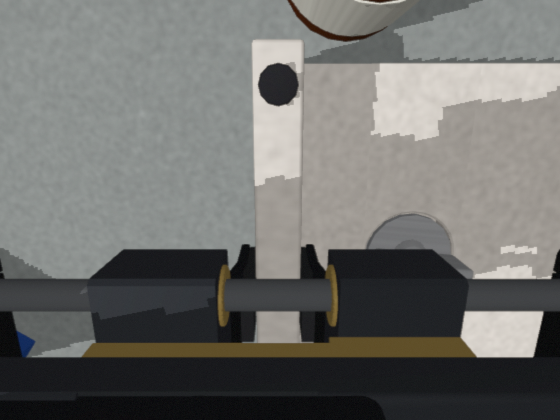

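The panel is home: the end edge is flush against it and the push force is rising with no motion. I release, rise, and go over the cam.

```bash

python3 -m crank '{"steps":[[[0,0,0],[0,0,0]],[[0,0,0],[0,0,0]],[[0,0,0],[0,0,0]],[[0.02,0.1,0.5],[0,0,0]],[[0,0,1],[0,0,0]],[[0,0,1],[0,0,0]],[[0,0,1],[0,0,0]],[[0,0,0.5],[0,0,0]]]}' 40 30
python3 -m crank '{"steps":[[[-0.05,-0.3,0],[0,0,1]],[[-0.05,-0.3,0],[0,0,1]],[[-0.05,-0.3,0],[0,0,1]],[[-0.05,-0.3,0],[0,0,1]],[[-0.05,-0.3,0],[0,0,1]],[[-0.05,-0.3,0],[0,0,1]],[[-0.05,-0.3,0],[0,0,1]],[[-0.05,-0.3,0],[0,0,1]],[[-0.05,-0.3,0],[0,0,1]],[[-0.05,-0.3,0],[0,0,1]]]}'
python3 -m crank '{"steps":[[[0,0,0],[0,0,1]],[[0,0,0],[0,0,1]],[[0,0,0],[0,0,1]],[[0,0,0],[0,0,1]],[[0,0,0],[0,0,1]],[[0,0,0],[0,0,1]],[[0,0,0],[0,0,0.8]],[[0,0,0],[0,0,0]],[[0,0,0],[0,0,0]]]}'
python3 st.py
python3 - <<'E'
from m import *
c=cam('wrist'); np.savez('wrist5.npz',**c); cv2.imwrite('pics/wrist5.png',c['pixels'])
t=cam('top'); np.savez('top5.npz',**t)
P=cloud(c); m=(c['z_map']>0)&(P[...,2]>.05)&(P[...,2]<.064)&(np.hypot(P[...,0]-.5684,P[...,1]+.0907)<.04)
vv,uu=np.nonzero(m); print(len(uu))
if len(uu)>20:
    W=np.array([onz(c,u,v,.058) for u,v in zip(uu,vv)]); print(rect(W),W.mean(0), uu.mean(),vv.mean())
E
```

```text
time: 8.68
ee_pos: [0.581, -0.02, 0.1536]
eef_rot: [0.997, -0.083, 0.001, 0.0]
ft_force: [0.5, 0.8, 0.4]
width: 0.0398
grip_force: 0.0
time: 9.52
ee_pos: [0.5671, -0.0954, 0.1498]
eef_rot: [0.938, 0.348, -0.001, 0.0]
ft_force: [-0.4, 0.1, 0.0]
width: 0.0401
grip_force: 0.0
time: 10.27
ee_pos: [0.5673, -0.0949, 0.1498]
eef_rot: [0.797, 0.604, -0.0, -0.0]
ft_force: [0.2, -0.2, -0.3]
width: 0.0401
grip_force: 0.0
t 10.27 pos [ 0.5673 -0.0949  0.1498] yang -15.69 j7 -0.426 F [ 0.2 -0.2 -0.3] T [-0.06  -0.094  0.042] w 0.0401 0.0
739
(array([565.6, -89.2]), 43.7, 9.7, 74.35) [ 0.56603266 -0.08873085  0.058     ] 273.91880920162384 206.6914749661705
```

View pics/wrist5.png

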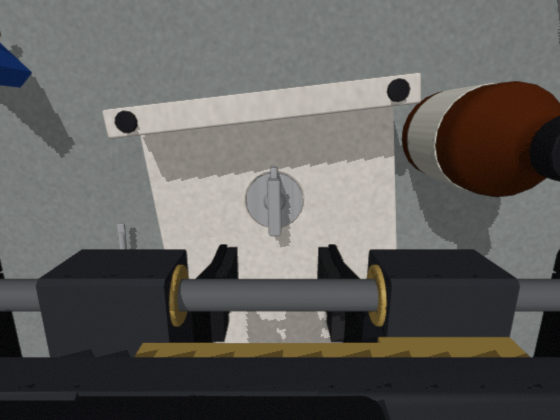

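The wrist view shows the panel seated, with glides at (126,121) and (399,90). The wing is upright in the image at (274,205), with its nose toward the panel. I use the glides to correct the camera offset.

```bash
python3 - <<'E'
from h import *
c=dict(np.load('wrist5.npz'))
a=onz(c,126,121,.089)*1000;b=onz(c,399,90,.089)*1000;d=b-a
print((a+b)/2,np.linalg.norm(d),np.degrees(np.arctan2(d[1],d[0])))
m=(a+b)[:2]/2; yd=np.array([.1626,.9867]); print('cam from glides in wrist frame',m-74*yd,'disc',onz(c,274.5,199.5,.031)*1000)
E
```

```text
[578.47462236 -17.12473241  89.        ] 168.94151831264384 -9.571722948072155
cam from glides in wrist frame [566.44222236 -90.14053241] disc [566.05604533 -89.41617479  31.        ]
```

```bash

python3 -m crank '{"steps":[[[0.03,0.18,0],[0,0,0]],[[0,0,-1],[0,0,0]],[[0,0,-1],[0,0,0]],[[0,0,-1],[0,0,0]],[[0,0,-0.7],[0,0,0]],[[0,0,0],[0,0,0]],[[0,0,0],[0,0,0]]]}'
python3 st.py
```

```text
time: 10.95
ee_pos: [0.5682, -0.0893, 0.0574]
eef_rot: [0.796, 0.605, -0.0, -0.001]
ft_force: [0.5, 0.4, -0.6]
width: 0.0401
grip_force: 0.0
t 10.95 pos [ 0.5682 -0.0893  0.0574] yang -15.53 j7 -0.497 F [ 0.5  0.4 -0.6] T [-0.027 -0.05   0.035] w 0.0401 0.0
```

```bash

python3 -m crank '{"steps":[[[0,-0.04,-0.3],[0,0,0]],[[0,0,-0.35],[0,0,0]],[[0,0,0],[0,0,0]],[[0,0,0],[0,0,0]]]}'
python3 st.py
python3 -m crank '{"steps":[[[0,0,0],[0,0,0]],[[0,0,0],[0,0,0]],[[0,0,0],[0,0,0]],[[0,0,0],[0,0,0]],[[0,0,0],[0,0,0]],[[0,0,0],[0,0,0]]]}' 5 20
python3 st.py
```

```text
time: 11.28
ee_pos: [0.5684, -0.0909, 0.0413]
eef_rot: [0.796, 0.605, -0.0, -0.0]
ft_force: [-0.1, -0.3, 0.3]
width: 0.04
grip_force: 0.0
t 11.28 pos [ 0.5684 -0.0909  0.0413] yang -15.53 j7 -0.508 F [-0.1 -0.3  0.3] T [-0.044 -0.094  0.026] w 0.04 0.0
time: 11.78
ee_pos: [0.5661, -0.0901, 0.041]
eef_rot: [0.796, 0.605, -0.002, -0.002]
ft_force: [-11.7, 1.2, 12.9]
width: 0.0098
grip_force: 20.0
t 11.78 pos [ 0.5661 -0.0901  0.041 ] yang -15.49 j7 -0.508 F [-11.7   1.2  12.9] T [0.19  2.218 0.075] w 0.0098 20.008780360221863
```

```bash

python3 -m crank '{"steps":[[[-0.1,0.02,0],[0,0,0]],[[0,0,0],[0,0,0]],[[0,0,0],[0,0,0]]]}' >/dev/null
python3 st.py
python3 -m crank '{"steps":[[[-0.03,0.0,0],[0,0,-0.4]],[[0,0,0],[0,0,-0.4]],[[0,0,0],[0,0,-0.4]],[[0,0,0],[0,0,-0.4]],[[0,0,0],[0,0,0]]]}' >/dev/null
python3 st.py
```

```text
t 12.03 pos [ 0.566  -0.0901  0.0412] yang -15.51 j7 -0.508 F [ 0.5  1.2 -2.8] T [ 0.28  -0.182  0.07 ] w 0.0099 19.998385906219482
t 12.45 pos [ 0.5659 -0.0901  0.0412] yang -23.6 j7 -0.636 F [ 6.2  2.5 -7.7] T [ 0.252 -1.164 -0.062] w 0.0099 20.00142216682434
```

```bash

python3 -m crank '{"steps":[[[0.04,0.0,0],[0,0,-0.8]],[[0,0,0],[0,0,-0.8]],[[0,0,0],[0,0,-0.8]],[[0,0,0],[0,0,-0.8]],[[0,0,0],[0,0,-0.8]],[[0,0,0],[0,0,0]]]}' >/dev/null
python3 st.py
python3 -m crank '{"steps":[[[0,0.0,0],[0,0,-0.8]],[[0,0,0],[0,0,-0.8]],[[0,0,0],[0,0,-0.8]],[[0,0,0],[0,0,-0.8]],[[0,0,0],[0,0,-0.8]],[[0,0,0],[0,0,0]]]}' >/dev/null
python3 st.py
```

```text
t 12.95 pos [ 0.5659 -0.0901  0.0412] yang -43.64 j7 -0.957 F [-0.1  2.4 -3.3] T [ 0.387  0.011 -0.085] w 0.0096 19.99998539686203
t 13.45 pos [ 0.566  -0.09    0.0412] yang -63.52 j7 -1.275 F [ 0.   1.7 -3.3] T [ 0.499  0.186 -0.045] w 0.0098 20.00140070915222
```

```bash

python3 -m crank '{"steps":[[[0,0,0],[0,0,0]],[[0,0,0],[0,0,0]],[[0,0,0],[0,0,0]],[[0,0,0.8],[0,0,0]],[[0,0,0.8],[0,0,0]],[[0,0,0],[0,0,1]],[[0,0,0],[0,0,1]],[[0,0,0],[0,0,1]],[[0,0,0],[0,0,1]],[[0,0,0],[0,0,1]]]}' 40 20 >/dev/null; python3 st.py
python3 -m crank '{"steps":[[[0,0,0],[0,0,1]],[[0,0,0],[0,0,1]],[[0,0,0],[0,0,1]],[[0,0,0],[0,0,1]],[[0,0,0],[0,0,1]],[[0,0,0],[0,0,1]],[[0,0,0],[0,0,1]],[[0,0,0],[0,0,1]],[[0,0,0],[0,0,1]],[[0,0,0],[0,0,1]]]}' >/dev/null
python3 -m crank '{"steps":[[[0,0,0],[0,0,1]],[[0,0,0],[0,0,1]],[[0,0,0],[0,0,1]],[[0,0,0],[0,0,1]],[[0,0,0],[0,0,1]],[[0,0,0],[0,0,1]],[[0,0,0],[0,0,1]],[[0,0,0],[0,0,1]],[[0,0,0],[0,0,1]],[[0,0,0],[0,0,1]]]}' >/dev/null
python3 -m crank '{"steps":[[[0,0,0],[0,0,1]],[[0,0,0],[0,0,1]],[[0,0,0],[0,0,1]],[[0,0,0],[0,0,1]],[[0,0,0],[0,0,1]],[[0,0,0],[0,0,1]],[[0,0,0],[0,0,1]],[[0,0,0],[0,0,1]],[[0,0,0],[0,0,1]],[[0,0,0],[0,0,1]]]}' >/dev/null
python3 -m crank '{"steps":[[[0,0,0],[0,0,1]],[[0,0,0],[0,0,0]],[[0,0,0],[0,0,0]]]}' >/dev/null; python3 st.py
```

```text
t 14.28 pos [ 0.5665 -0.0907  0.0816] yang -38.19 j7 -0.836 F [-0.   0.6 -0.4] T [-0.099 -0.112 -0.016] w 0.0398 0.0
t 17.03 pos [ 0.5664 -0.0907  0.0814] yang 116.35 j7 1.615 F [ 0.5 -0.3  0.6] T [ 0.115 -0.103 -0.032] w 0.0401 0.0
```

```bash

python3 -m crank '{"steps":[[[-0.02,0.03,-0.8],[0,0,0]],[[0,0,-0.8],[0,0,0]],[[0,0,0],[0,0,0]],[[0,0,0],[0,0,0]]]}' >/dev/null; python3 st.py
python3 -m crank '{"steps":[[[0,0,0],[0,0,0]],[[0,0,0],[0,0,0]],[[0,0,0],[0,0,0]],[[0,0,0],[0,0,0]],[[0,0,0],[0,0,0]],[[0,0,0],[0,0,0]]]}' 5 20 >/dev/null; python3 st.py
python3 -m crank '{"steps":[[[0,0,0],[0,0,-0.4]],[[0,0,0],[0,0,-0.4]],[[0,0,0],[0,0,0]]]}' >/dev/null; python3 st.py
python3 -m crank '{"steps":[[[0,0,0],[0,0,-0.4]],[[0,0,0],[0,0,-0.4]],[[0,0,0],[0,0,0]]]}' >/dev/null; python3 st.py
```

```text
t 17.37 pos [ 0.5653 -0.0897  0.0411] yang 116.4 j7 1.587 F [-1.2  0.  -0.1] T [ 0.081 -0.151 -0.029] w 0.0404 0.0
t 17.87 pos [ 0.566  -0.0899  0.0416] yang 116.46 j7 1.588 F [ 1.2 -0.9  0.6] T [ 0.083 -0.252  0.017] w 0.0099 19.99932199716568
t 18.12 pos [ 0.566  -0.0899  0.0416] yang 112.37 j7 1.523 F [ 1.  -1.2  1.9] T [-0.161 -0.168 -0.119] w 0.0099 20.002504885196686
t 18.37 pos [ 0.566  -0.0899  0.0416] yang 108.43 j7 1.461 F [ 0.2 -1.9  2.6] T [-0.183 -0.143 -0.058] w 0.0099 20.00247985124588
```

```bash
cat > rd.py <<'E'
from h import *
from scipy.spatial.transform import Rotation as R
s=monitor.read_state(); M=R.from_quat(s['eef_rot']).as_matrix(); print(round(s['time'],2),'yang',np.degrees(np.arctan2(M[1,1],M[0,1])).round(2),'Tz',s['torque'][2].round(3),'j7t',s['joint_torque'][6].round(3),'F',s['ft_force'].round(1))
E
Z='{"steps":[[[0,0,0],[0,0,0]]]}'
python3 -m crank '{"steps":[[[0,0,0],[0,0,0]]]}' >/dev/null; python3 rd.py
python3 -m crank '{"steps":[[[0,0,0],[0,0,0]]]}' >/dev/null; python3 rd.py
python3 -m crank '{"steps":[[[0,0,0],[0,0,0]]]}' >/dev/null; python3 rd.py
python3 -m crank '{"steps":[[[0,0,0],[0,0,-0.4]],[[0,0,0],[0,0,-0.4]],[[0,0,0],[0,0,0]]]}' >/dev/null; python3 rd.py
python3 -m crank '{"steps":[[[0,0,0],[0,0,0]]]}' >/dev/null; python3 rd.py
python3 -m crank '{"steps":[[[0,0,0],[0,0,0]]]}' >/dev/null; python3 rd.py
python3 -m crank '{"steps":[[[0,0,0],[0,0,-0.4]],[[0,0,0],[0,0,-0.4]],[[0,0,0],[0,0,0]]]}' >/dev/null; python3 rd.py
python3 -m crank '{"steps":[[[0,0,0],[0,0,0]]]}' >/dev/null; python3 rd.py
python3 -m crank '{"steps":[[[0,0,0],[0,0,0]]]}' >/dev/null; python3 rd.py
```

```text
18.45 yang 108.56 Tz -0.053 j7t -0.166 F [-1.1 -1.6  3.2]
18.53 yang 108.55 Tz -0.016 j7t 0.043 F [ 0.6 -3.1  4. ]
18.62 yang 108.53 Tz -0.104 j7t 0.063 F [ 0.6 -3.   4.3]
18.87 yang 104.41 Tz -0.12 j7t -0.669 F [ 0.9 -2.5  4.8]
18.95 yang 104.55 Tz -0.006 j7t -0.128 F [ 1.6 -3.8  6.3]
19.03 yang 104.56 Tz -0.045 j7t 0.044 F [ 0.9 -2.7  6. ]
19.28 yang 100.44 Tz -0.085 j7t -0.667 F [-0.  -2.5  5.5]
19.37 yang 100.55 Tz -0.078 j7t -0.095 F [-0.  -3.9  6.7]
19.45 yang 100.57 Tz -0.094 j7t 0.039 F [ 0.8 -3.4  5.8]
```

```bash

python3 -m crank '{"steps":[[[0,0,0],[0,0,-0.4]],[[0,0,0],[0,0,-0.4]],[[0,0,0],[0,0,0]],[[0,0,0],[0,0,0]]]}' >/dev/null; python3 rd.py
python3 -m crank '{"steps":[[[0,0,0],[0,0,0]]]}' >/dev/null; python3 rd.py
python3 -m crank '{"steps":[[[0,0,0],[0,0,-0.4]],[[0,0,0],[0,0,0]],[[0,0,0],[0,0,0]]]}' >/dev/null; python3 rd.py
python3 -m crank '{"steps":[[[0,0,0],[0,0,0]]]}' >/dev/null; python3 rd.py
python3 -m crank '{"steps":[[[0,0,0],[0,0,-0.4]],[[0,0,0],[0,0,0]],[[0,0,0],[0,0,0]]]}' >/dev/null; python3 rd.py
python3 -m crank '{"steps":[[[0,0,0],[0,0,0]]]}' >/dev/null; python3 rd.py
python3 -m crank '{"steps":[[[0,0,0],[0,0,-0.4]],[[0,0,0],[0,0,0]],[[0,0,0],[0,0,0]]]}' >/dev/null; python3 rd.py
python3 -m crank '{"steps":[[[0,0,0],[0,0,0]]]}' >/dev/null; python3 rd.py
```

```text
19.78 yang 96.56 Tz -0.064 j7t -0.098 F [ 0.4 -3.2  4.2]
19.87 yang 96.56 Tz -0.047 j7t 0.035 F [ 0.5 -3.6  5.6]
20.12 yang 94.56 Tz -0.088 j7t -0.094 F [ 0.3 -2.8  5.3]
20.2 yang 94.57 Tz -0.008 j7t 0.028 F [-0.6 -3.1  6.1]
20.45 yang 92.56 Tz -0.065 j7t -0.111 F [ 0.3 -4.1  5.5]
20.53 yang 92.57 Tz -0.063 j7t 0.017 F [ 0.3 -3.1  5.2]
20.78 yang 90.56 Tz -0.001 j7t -0.125 F [ 0.3 -3.2  4.9]
20.87 yang 90.57 Tz 0.004 j7t 0.003 F [ 0.1 -2.6  6. ]
```

```bash

python3 -m crank '{"steps":[[[0,0,0],[0,0,-0.4]],[[0,0,0],[0,0,0]],[[0,0,0],[0,0,0]]]}' >/dev/null; python3 rd.py
python3 -m crank '{"steps":[[[0,0,0],[0,0,0]]]}' >/dev/null; python3 rd.py
python3 -m crank '{"steps":[[[0,0,0],[0,0,0]]]}' >/dev/null; python3 rd.py
python3 -m crank '{"steps":[[[0,0,0],[0,0,-0.4]],[[0,0,0],[0,0,0]],[[0,0,0],[0,0,0]]]}' >/dev/null; python3 rd.py
python3 -m crank '{"steps":[[[0,0,0],[0,0,0]]]}' >/dev/null; python3 rd.py
python3 -m crank '{"steps":[[[0,0,0],[0,0,0]]]}' >/dev/null; python3 rd.py
```

```text
21.12 yang 88.56 Tz -0.02 j7t -0.123 F [ 0.5 -3.5  6.1]
21.2 yang 88.57 Tz 0.017 j7t 0.005 F [ 0.1 -2.9  5.3]
21.28 yang 88.57 Tz -0.021 j7t 0.015 F [ 0.8 -2.7  5.6]
21.53 yang 86.56 Tz -0.074 j7t -0.126 F [ 0.7 -3.6  5.3]
21.62 yang 86.57 Tz -0.007 j7t 0.001 F [ 0.5 -2.6  5.8]
21.7 yang 86.57 Tz -0.06 j7t 0.012 F [ 0.6 -3.2  5.1]
```

```bash

python3 -m crank '{"steps":[[[0,0,0],[0,0,-0.4]],[[0,0,0],[0,0,0]],[[0,0,0],[0,0,0]],[[0,0,0],[0,0,0]]]}' >/dev/null; python3 rd.py
python3 -m crank '{"steps":[[[0,0,0],[0,0,0]]]}' >/dev/null; python3 rd.py
python3 -m crank '{"steps":[[[0,0,0],[0,0,-0.4]],[[0,0,0],[0,0,0]],[[0,0,0],[0,0,0]],[[0,0,0],[0,0,0]]]}' >/dev/null; python3 rd.py
python3 -m crank '{"steps":[[[0,0,0],[0,0,0]]]}' >/dev/null; python3 rd.py
python3 -m crank '{"steps":[[[0,0,0],[0,0,-0.4]],[[0,0,0],[0,0,0]],[[0,0,0],[0,0,0]],[[0,0,0],[0,0,0]]]}' >/dev/null; python3 rd.py
python3 -m crank '{"steps":[[[0,0,0],[0,0,0]]]}' >/dev/null; python3 rd.py
```

```text
22.03 yang 84.57 Tz 0.027 j7t -0.023 F [ 0.5 -3.8  6. ]
22.12 yang 84.58 Tz -0.051 j7t -0.012 F [-0.3 -2.7  5.5]
22.45 yang 82.57 Tz -0.006 j7t -0.043 F [-0.2 -2.   5.1]
22.53 yang 82.58 Tz 0.028 j7t -0.033 F [-0.4 -3.   6.5]
22.87 yang 80.58 Tz 0.099 j7t -0.065 F [-0.2 -2.7  5.1]
22.95 yang 80.58 Tz 0.007 j7t -0.054 F [ 0.2 -3.1  6. ]
```

```bash

python3 -m crank '{"steps":[[[0,0,0],[0,0,-0.4]],[[0,0,0],[0,0,0]],[[0,0,0],[0,0,0]],[[0,0,0],[0,0,0]]]}' >/dev/null; python3 rd.py
python3 -m crank '{"steps":[[[0,0,0],[0,0,0]]]}' >/dev/null; python3 rd.py
```

```text
23.28 yang 78.59 Tz 0.112 j7t -0.09 F [ 0.6 -1.7  5.8]
23.37 yang 78.58 Tz 0.08 j7t -0.079 F [ 0.2 -3.3  5.4]
```

Tightening began near yaw 86°, after about 1.37 rad. The free Tz is about −0.056 and the free j7 torque about +0.04. I approach in small steps.

```bash

python3 -m crank '{"steps":[[[0,0,0],[0,0,-0.4]],[[0,0,0],[0,0,0]],[[0,0,0],[0,0,0]],[[0,0,0],[0,0,0]]]}' >/dev/null; python3 rd.py
python3 -m crank '{"steps":[[[0,0,0],[0,0,0]]]}' >/dev/null; python3 rd.py
python3 -m crank '{"steps":[[[0,0,0],[0,0,0]]]}' >/dev/null; python3 rd.py
python3 -m crank '{"steps":[[[0,0,0],[0,0,0]]]}' >/dev/null; python3 rd.py
python3 -m crank '{"steps":[[[0,0,0],[0,0,0]]]}' >/dev/null; python3 rd.py
python3 -m crank '{"steps":[[[0,0,0],[0,0,0]]]}' >/dev/null; python3 rd.py
python3 -m crank '{"steps":[[[0,0,0],[0,0,0]]]}' >/dev/null; python3 rd.py
python3 -m crank '{"steps":[[[0,0,0],[0,0,0]]]}' >/dev/null; python3 rd.py
```

```text
23.7 yang 76.59 Tz 0.142 j7t -0.129 F [ 0.7 -3.   5.4]
23.78 yang 76.59 Tz 0.091 j7t -0.118 F [-0.4 -2.3  6.3]
23.87 yang 76.59 Tz 0.108 j7t -0.117 F [ 0.7 -2.3  5.4]
23.95 yang 76.59 Tz 0.127 j7t -0.117 F [ 0.6 -3.4  5.5]
24.03 yang 76.58 Tz 0.152 j7t -0.117 F [-0.7 -3.   6.2]
24.12 yang 76.59 Tz 0.188 j7t -0.117 F [-0.4 -2.4  6.4]
24.2 yang 76.59 Tz 0.093 j7t -0.117 F [-0.3 -2.8  5.4]
24.28 yang 76.59 Tz 0.114 j7t -0.117 F [ 0.4 -3.4  5.8]
```

Now 0.16 to 0.18 above free, and 0.13 on the most cautious baseline. One small step more centres it.

```bash

python3 -m crank '{"steps":[[[0,0,0],[0,0,-0.3]],[[0,0,0],[0,0,0]],[[0,0,0],[0,0,0]],[[0,0,0],[0,0,0]]]}' >/dev/null; python3 rd.py
python3 -m crank '{"steps":[[[0,0,0],[0,0,0]]]}' >/dev/null; python3 rd.py
python3 -m crank '{"steps":[[[0,0,0],[0,0,0]]]}' >/dev/null; python3 rd.py
python3 -m crank '{"steps":[[[0,0,0],[0,0,0]]]}' >/dev/null; python3 rd.py
python3 -m crank '{"steps":[[[0,0,0],[0,0,0]]]}' >/dev/null; python3 rd.py
```

```text
24.62 yang 75.1 Tz 0.258 j7t -0.201 F [-0.4 -3.6  6.4]
24.7 yang 75.09 Tz 0.212 j7t -0.192 F [ 0.1 -2.5  5.9]
24.78 yang 75.1 Tz 0.129 j7t -0.192 F [-0.5 -3.3  6.8]
24.87 yang 75.1 Tz 0.254 j7t -0.192 F [-0.  -3.7  6.5]
24.95 yang 75.1 Tz 0.229 j7t -0.192 F [-0.5 -2.8  5.3]
```

Firm: about 0.23 above free, inside the band. I stop here, release, rise and check.

```bash

python3 -m crank '{"steps":[[[0,0,0],[0,0,0]],[[0,0,0],[0,0,0]],[[0,0,0],[0,0,0]],[[0,0,0],[0,0,0]],[[0,0,0.5],[0,0,0]],[[0,0,1],[0,0,0]],[[0,0,1],[0,0,0]],[[0,0,1],[0,0,0]],[[0,0,1],[0,0,0]],[[0,0,1],[0,0,0]]]}' 40 20
python3 -m crank '{"steps":[[[-0.4,-1,0.5],[0,0,0]],[[-0.4,-1,0.5],[0,0,0]],[[-0.4,-1,0.5],[0,0,0]],[[-0.4,-1,0],[0,0,0]],[[-0.4,-1,0],[0,0,0]],[[-0.4,-1,0],[0,0,0]],[[-0.4,-1,0],[0,0,0]],[[-0.4,-1,0],[0,0,0]],[[-0.4,-1,0],[0,0,0]],[[-0.4,-1,0],[0,0,0]]]}'
python3 -m crank '{"steps":[[[-0.4,-1,0],[0,0,0]],[[-0.4,-1,0],[0,0,0]],[[-0.4,-1,0],[0,0,0]],[[0,0,0],[0,0,0]],[[0,0,0],[0,0,0]]]}'
python3 - <<'E'
from h import *
c=cam('top'); cv2.imwrite('pics/top6.png',cv2.resize(c['pixels'][120:280,180:400],None,fx=3.6,fy=3.6,interpolation=cv2.INTER_CUBIC))
E
```

```text
time: 25.78
ee_pos: [0.5656, -0.0891, 0.1809]
eef_rot: [0.13, 0.991, 0.0, 0.0]
ft_force: [1.5, 0.3, -0.4]
width: 0.0398
grip_force: 0.0
time: 26.62
ee_pos: [0.4652, -0.3405, 0.2173]
eef_rot: [0.13, 0.991, -0.0, 0.0]
ft_force: [0.5, -0.1, 0.4]
width: 0.04
grip_force: 0.0
time: 27.03
ee_pos: [0.435, -0.4157, 0.2167]
eef_rot: [0.132, 0.991, 0.0, 0.0]
ft_force: [-0.2, 0.6, 1.0]
width: 0.04
grip_force: 0.0
```

View pics/top6.png

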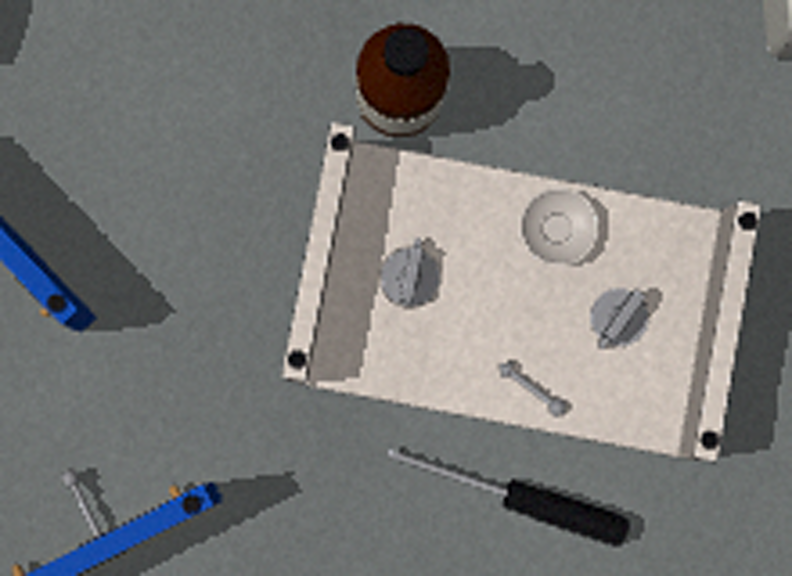

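The panel is flush with the free end (glides at crop (340,142) and (296,359)) and parallel to the far panel. The cam wing at (412,272) has turned, and the bystanders are where they were. I hand the job in.

```bash
python3 -c "
from bench import ticket
print(ticket.close_job())"
```

```text
the job is handed in; nothing more can be done
None
```

The job is handed in at about 27 s: the panel is fully home, its cam was turned about 1.56 rad to firm (roughly 0.23 N m above the free reading), and the gripper is clear, with the things in the final close view unmoved; no verdict was returned.

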